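# Clamp the deep-well block on the shaker

## Task

Make the deep-well block ready for shaking, using only pushes of the closed fingertips or the outside of a finger: first push the block back on the shaker's platform until it is fully home against the back fence, then swing the clamp arm over it as far as it goes, and last push the red cam lever all the way down so that the rubber foot clamps the block. Do not grasp or lift the block or the clamp, leave the things standing round the shaker where they are, and finish clear of everything.

Things in the scene. Friction and masses are not known exactly. Their poses are not given: they have to be found in the camera images.
- shaker: light grey bench shaker, fixed, 210 (x) x 200 (y) mm; origin at the centre of its underside, x to its back, y to its left, control panel towards -x. Aluminium platform: top at z = 74 mm, from x = -64 to +84, y = -80 to +104 mm. Steel back fence 16 mm high, front face at x = +63 mm. Side rails 10 mm high, inner faces at y = +-66.5 mm, flared ends from x = -17 to -37 mm
- nest_home (a point): point on the platform where the block's origin is when the block is fully home, midway between the rails (2.5 mm play on each side)
- block: white deep-well block with a grey-blue sealing mat on top, 85.5 (x) x 128 (y) x 42 mm high, 0.13 to 0.25 kg, loose; its lower 10 mm is a skirt standing out 2 to 3 mm. Origin at the centre of its underside, x towards the fence. It stands on the platform between the rails, 22 to 40 mm short of the back fence
- clamp_hub (a joint): swing of the flat steel arm about the post's axis: 0 = closed, at its stop, pointing to the shaker's -y across the block; grows as it opens to the front (1.57: points to the shaker's -x), up to 2.0. Starts at 1.55 to 1.95; stays where left; about 1 N at its end moves it. Arm 22 wide, 10 thick, 129 mm long from the axis; underside at z = 138 mm over the table, 22 mm over the block
- clamp_tip (a point): point in the middle of the arm's round free end, 118 mm from the post's axis, halfway up the arm's thickness
- cam_lever (a joint): red cam lever: 0 = fully raised, 40 degrees above level; 0.70 = fully down, level, at a hard stop (clamped). Starts at 0 to 0.10; stays where left; 3 to 6 N at its end moves it. It turns with the arm and points the other way, past the post (shaker's +y when the arm is closed). Pivot on the post's axis at z = 163 mm; 93 long from there, red part 28 wide, 10 thick (6 above its centre line)
- lever_tip (a point): point on the lever's centre line 90 mm from its pivot, 3 mm before its red end; y along the lever to its end, z out of its upper face
- clamp_foot: black rubber foot, 28 mm across, sprung, under the arm 88 mm from the post's axis; origin at the arm's underside, y along the arm to the post, the rubber face 20 mm below. With the lever up it passes 2 mm over the block; the lever going down presses arm and foot 5 mm down (the lever's pivot keeps its height), and the foot then presses on the block with about 10 N
- clamp_post: round steel post, 27 mm across at the foot, 21 above, fixed on the shaker's platform at its x = +20, y = +88 mm; origin on its axis at its top, z = 124 mm. It carries arm, foot and lever
- specimen_cup: specimen cup with an orange lid, 61 mm across, 66 mm high, left of the shaker, to be left alone; origin under its centre
- blue_cup: specimen cup with a blue lid, 61 mm across, 66 mm high, behind the shaker, to be left alone; origin under its centre
- vial_red: brown vial with a red cap, 23 mm across, 46 mm high, to be left alone; origin under its centre
- vial_green: brown vial with a green cap, 23 mm across, 46 mm high, to be left alone; origin under its centre
- the_syringe: capped syringe lying on the table, 119 mm long, 18 mm high, to be left alone; origin under its centre, its length along y
- dropper: white dropper bottle, 62 mm across, 119 mm high, right of the shaker, to be left alone; origin under its centre
- tape: roll of white tape lying flat, 58 mm across, 25 mm high, left of the shaker, to be left alone; origin under its centre

How it is judged (in metres and radians):
On the way, in this order (a step that is already met when the one before it is completed fails the run):
1. the block is pushed home against the back fence, with the clamp arm still swung clear and the lever up (x of block in the frame of shaker above 0.0165 m and value of joint clamp_hub above 1 rad and value of joint cam_lever below 0.3 rad), for 0.2 s.
2. the clamp arm is swung over the block to its stop, with the lever still up (value of joint clamp_hub below 0.08 rad and value of joint cam_lever below 0.3 rad), for 0.2 s.
3. the cam lever is pushed down and the foot presses on the block (value of joint cam_lever above 0.62 rad and contact force between clamp_foot and block above 5 N), for 0.2 s.
At the end, for the whole second after the job is handed in: the block stands on the platform within 3.5 mm of the back fence and square to it, the arm is within 0.08 rad of its stop over the block, the lever is within 0.08 rad of fully down, and the foot presses on the block with more than 5 N (all of step 3 and x of block in the frame of shaker above 0.0165 m and angle between the x axis of block and the x axis of shaker, either way round below 0.06 rad and value of joint clamp_hub below 0.08 rad and linear speed of block below 0.01 m/s); the robot touches nothing.
It fails at once if the block is lifted off the platform (6 mm) or tipped (z of block in the frame of shaker above 0.08 m or z of block in the frame of shaker below 0.068 m or angle between block's own z axis and vertical above 0.12 rad).
It fails at once if the block or the clamp is forced with more than 45 N (contact force between the fingers and block above 45 N or contact force between the fingers and clamp_post above 45 N).
It fails at once if the clamp arm or the lever is taken between the fingers (grasp point inside it) ((x of the grasp point in the frame of clamp_foot between -0.008 and 0.008 m and y of the grasp point in the frame of clamp_foot between -0.04 and 0.07 m and z of the grasp point in the frame of clamp_foot between -0.012 and 0.012 m) or (x of the grasp point in the frame of lever_tip between -0.012 and 0.012 m and y of the grasp point in the frame of lever_tip between -0.065 and 0.005 m and z of the grasp point in the frame of lever_tip between -0.01 and 0.01 m)).
It fails at once if a thing standing round the shaker is moved by more than 20 mm (distance of any of specimen_cup, blue_cup, vial_red, vial_green, the_syringe, dropper, tape from where it was at the start of the episode above 0.02 m).
It also fails if it takes over 64 s, if anything falls off the work surface, if the arm or the gripper's body presses on something with over 40 N, if the wrist force passes 120 N, or if a joint passes its speed limit or range.

## Robot

A 6-joint arm with a two-finger parallel gripper is mounted at the origin on a cart in front of the work surface, level with it; the furniture and walls round the work are solid. World frame = base frame: x ahead of the robot, y to its left, z up, the work surface at z = 0. Lengths are in m, angles in degrees, forces in N, time in s.
With the tool pointing down it reaches from about 0.275 to 0.825 m from the base axis. Payload 5.2 kg.
Tool frame: the origin (TCP) lies on the centre line of the jaws, within the pads' length; the fingertips stand 19 mm ahead of it and the grasp point (between the pads) is the TCP; x points along the fingers, y is the direction in which the jaws open and shut, and the axes are right-handed (so a half turn about x gives the same grasp; the last joint's range is limited). The gripper opens to 93 mm and grips with 3 to 60 N. Pads are 15 mm wide; open, the fingers measure 128 mm over their backs; the gripper's body (75 mm by 188 mm) begins 65 mm behind the grasp point.
Start: joints at [-86.734, 14.817, 87.949, -0, 77.235, -11.62], TCP at [0.141, -0.532, 0.238] pointing down, gripper open.
Joint ranges: [-179.93, 179.93], [-52.35, 119.4], [10.71, 147.94], [-69.91, 249.91], [12.55, 155.21], [-178.61, 178.61]. Speed limits (degrees/s): [147.25, 147.25, 180, 180, 180, 180].

## Interface

Orientations are given as [roll, pitch, yaw] about the fixed x, y, z axes, in that order (R = Rz(yaw) Ry(pitch) Rx(roll)).
In Python, from plant import robot gives the robot as it stands. Calls block until the motion is done:
- robot.reach(position, orientation): joint-space move of the TCP to a pose.
- robot.servo_line(position, feed=0.15, frame=None): straight line of the TCP; frame=None keeps the orientation; feed is the mean speed in m/s.
- robot.movej(angles): joint-space move.
- robot.open_gripper() and robot.grasp(grasp_force=None): open the fingers fully, or close them until they stop; grasp_force is the grip in N (None keeps the last).
- robot.sleep(seconds).
- robot.solve_ik(position, orientation): joint angles nearest the present ones, or None.
- robot.state(): the state.
- robot.capture(name): name is "side" or "top" or "wrist"; returns a dict with "img" (400x640x3 uint8, blue, green, red), "fx", "fy", "cx", "cy" (pixels), "xyz" and "orientation" of the camera in the world. Camera axes: x right, y down, z forward; pixel columns grow to the right and rows downward; lengths in m; the calibration is good to about 2 mm. A picture is of the moment at which its call begins. There is no depth.
A pose or a line that the arm cannot do raises robot.Unreachable and nothing moves.
- robot.finish_job(): hands the job in, once; it reports no verdict.
The state is a dict: "clock": time; "joints": joint angles; "qvel": joint speeds; "effort": joint torques, N m; "tool_pos": TCP position; "ee_rot": TCP orientation; "ft_force": force on the tool from outside, world axes, zero at the start; "torque": the same for the moment, N m; "gripper_width": finger opening in m.
Only numpy, scipy, OpenCV 4.12 (cv2) and the standard library are available. Lean on these libraries where they do the work, as an engineer would, in place of code of your own. Each camera call takes 0.05 s, during which the arm holds its last target. There are 200 camera calls.

## Working session

There is one attempt and no reset: what is moved stays moved. The work goes in short steps, each a Python script; the robot and the scene stay as the last script left them, time stands still between calls to the robot, and variables do not carry over. Pictures are saved under pics/ and viewed, about 8 in all and at most 12, crops included, and the job is handed in when it is done.

```bash
mkdir -p pics; ls; python3 - <<'E'
from plant import robot
import cv2,numpy as np
np.set_printoptions(precision=4,suppress=True)
print(robot.state())
for n in("top","side"):
    c=robot.capture(n); cv2.imwrite(f"pics/{n}0.png",c["img"]); print(n,{k:v for k,v in c.items() if k!="img"})
E
```

```text
pics
{'clock': 0.0, 'joints': array([-86.7362,  14.8574,  88.0113,  -0.0002,  77.2352, -11.6206]), 'qvel': array([ 0.0232,  0.0009, -0.0451,  0.0708, -0.173 ,  0.1232]), 'effort': array([ -0.0018, -43.7315, -28.4004,   0.0718,   0.0414,  -0.0002]), 'tool_pos': array([ 0.1413, -0.531 ,  0.2368]), 'ee_rot': array([-101.5135,   89.8961,   93.3709]), 'ft_force': array([ 0.2014,  0.9381, -0.1777]), 'torque': array([ 0.0119,  0.037 , -0.0341]), 'gripper_width': 0.0930752463433205}
top {'fx': 377.064724459139, 'fy': 377.064724459139, 'cx': 320.9365482924597, 'cy': 204.5947393491309, 'xyz': array([ 0.4881, -0.027 ,  1.4654]), 'orientation': array([-174.4104,    0.2803,  -90.6091])}
side {'fx': 442.187365199624, 'fy': 442.187365199624, 'cx': 332.9716942856822, 'cy': 200.38145744322262, 'xyz': array([0.3636, 0.4895, 1.2402]), 'orientation': array([-153.2412,   -0.364 , -155.684 ])}
```

View pics/top0.png

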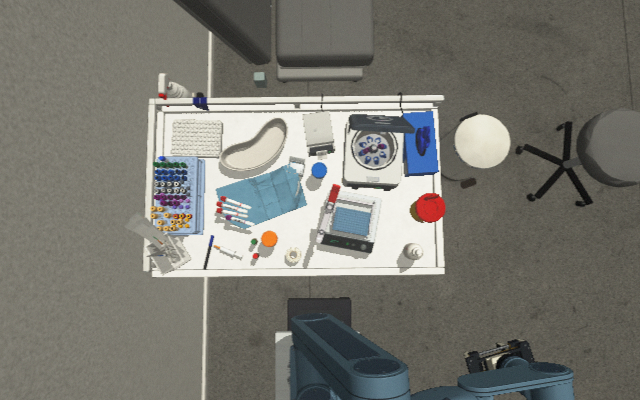

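View pics/side0.png

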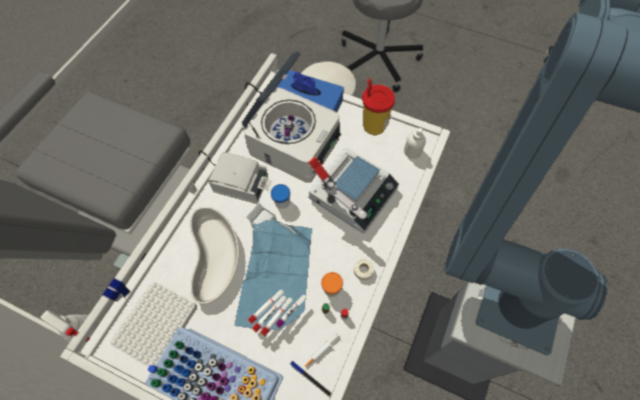

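The top view shows the shaker at about (350,220) with its panel towards the robot. The red lever is at (334,192), pointing to the back. The side view shows the shaker at (355,190). I'll enlarge both.

```bash
python3 - <<'E'
import cv2,numpy as np
a=cv2.imread("pics/top0.png")[160:280,280:440]; b=cv2.imread("pics/side0.png")[140:240,290:420]
cv2.imwrite("pics/topz.png",cv2.resize(a,None,fx=5,fy=5,interpolation=cv2.INTER_CUBIC))
cv2.imwrite("pics/sidez.png",cv2.resize(b,None,fx=6,fy=6,interpolation=cv2.INTER_CUBIC))
E
```

```text
(no output)
```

View pics/topz.png

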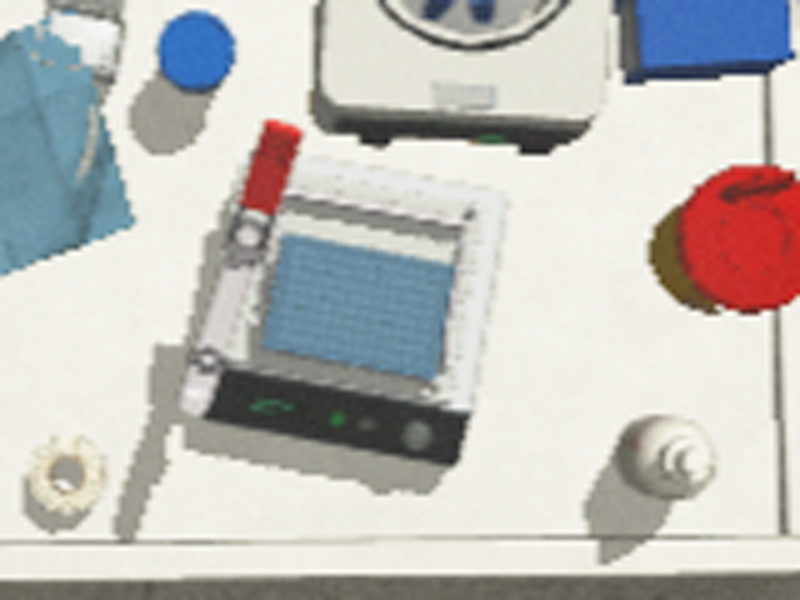

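View pics/sidez.png

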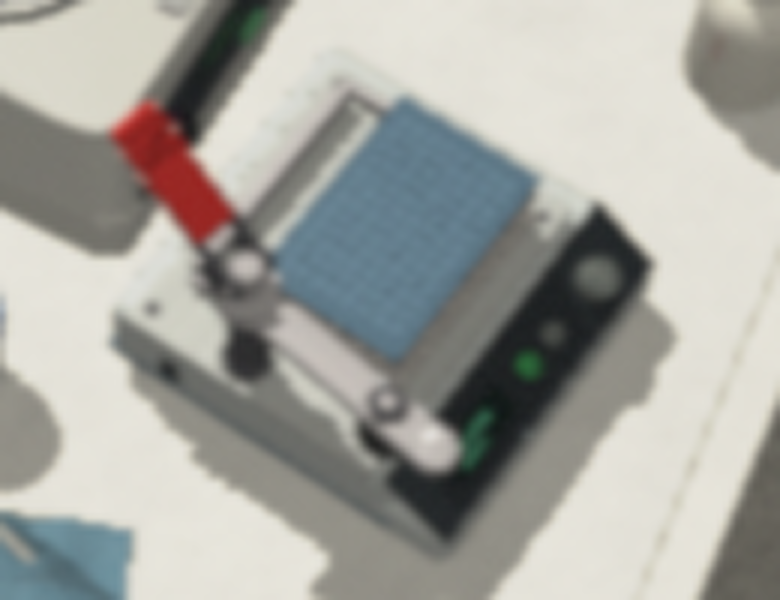

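The enlarged top view has the mat at (263..455, 235..380), the hub at (248,235) and the arm tip at (197,408). The same points in the enlarged side view: hub (243,265), tip (437,450).

```bash
cat > h.py <<'E'
import cv2,numpy as np
from scipy.spatial.transform import Rotation as Rn
from plant import robot
np.set_printoptions(precision=4,suppress=True)
def ray(c,u,v):
    d=np.array([(u-c["cx"])/c["fx"],(v-c["cy"])/c["fy"],1])
    return np.array(c["xyz"]),Rn.from_euler("xyz",c["orientation"],degrees=True).as_matrix()@d
def onz(c,u,v,z):
    o,d=ray(c,u,v); return o+d*(z-o[2])/d[2]
def proj(c,p):
    q=Rn.from_euler("xyz",c["orientation"],degrees=True).as_matrix().T@(np.asarray(p)-c["xyz"])
    return q[:2]/q[2]*[c["fx"],c["fy"]]+[c["cx"],c["cy"]]
def tri(c1,p1,c2,p2):
    o1,d1=ray(c1,*p1);o2,d2=ray(c2,*p2)
    s=np.linalg.lstsq(np.c_[d1,-d2],o2-o1,rcond=None)[0]
    a,b=o1+s[0]*d1,o2+s[1]*d2
    return (a+b)/2,np.linalg.norm(a-b)
def mat(c,box=None):
    hsv=cv2.cvtColor(c["img"],cv2.COLOR_BGR2HSV)
    m=cv2.inRange(hsv,(95,50,60),(115,170,220))
    if box: k=np.zeros_like(m);k[box[1]:box[3],box[0]:box[2]]=255;m&=k
    m=cv2.morphologyEx(m,cv2.MORPH_CLOSE,np.ones((3,3)))
    f=max(cv2.findContours(m,0,1)[0],key=cv2.contourArea)
    w=np.array([onz(c,*p[0],.116)[:2] for p in f],np.float32)
    return cv2.minAreaRect(w)
E
python3 - <<'E'
from h import *
t=robot.capture("top");s=robot.capture("side")
print(mat(t,(325,200,385,245)),mat(s,(330,150,385,205)))
tz=lambda x,y:(280+x/5,160+y/5); sz=lambda x,y:(290+x/6,140+y/6)
for n,a,b in(("hub",(248,235),(243,265)),("tip",(197,408),(437,450)),("levend",(284,125),(135,118)),("fence_r",(468,213),(355,97))):
    print(n,*tri(t,tz(*a),s,sz(*b)))
for n,p,z in(("panelL",(190,385),.07),("platBR",(505,195),.07),("blue",(197,52),.066),("dropper",(680,460),.119),("tape",(68,472),.025)): print(n,onz(t,*tz(*p),z))
print("orange",onz(t,269,239,.066))
E
```

```text
((0.5608640909194946, -0.13040807843208313), (0.12670186161994934, 0.08296171575784683), 78.50511169433594) ((0.5600951313972473, -0.12684723734855652), (0.12262151390314102, 0.0811428651213646), 78.73021697998047)
hub [ 0.6076 -0.0518  0.1625] 0.0012740191688005418
tip [ 0.4905 -0.0145  0.136 ] 0.005458004537475596
levend [ 0.6752 -0.0766  0.2102] 0.0028141127753987037
fence_r [ 0.6261 -0.2208  0.0553] 0.0110826713445461
panelL [ 0.5048 -0.0095  0.07  ]
platBR [ 0.6432 -0.2453  0.07  ]
blue [ 0.7545 -0.0172  0.066 ]
dropper [ 0.4476 -0.3565  0.119 ]
tape [0.4406 0.0842 0.025 ]
orange [0.4994 0.1718 0.066 ]
```

Shaker yaw is about -11.5°, the post is at (0.608,-0.052), the block is about 31 mm short of the fence, and the clamp is at about 1.68 rad. I'll close the fingers and move above the shaker for one close look.

```bash
cat >> h.py <<'E'
YAW=np.radians(-11.4); POST=np.array([.6076,-.0518])
def S(): 
    ex=np.array([np.cos(YAW),np.sin(YAW)]); ey=np.array([-ex[1],ex[0]])
    return POST-.020*ex-.088*ey,ex,ey
def W(x,y,z):  # shaker mm -> world m (z = world height of TCP, mm)
    c,ex,ey=S(); return np.r_[c+(x*ex+y*ey)/1e3,z/1e3]
def ori(a):   # tool down, jaw axis at world angle a (rad)
    y=np.array([np.cos(a),np.sin(a),0]);x=np.array([0,0,-1.])
    return Rn.from_matrix(np.c_[x,y,np.cross(x,y)]).as_euler("xyz",degrees=True)
E
python3 - <<'E'
from h import *
p=W(-80,0,440)
for k in(0,np.pi):
    print(k,robot.solve_ik(p,ori(YAW+k)),robot.solve_ik(W(-8,-23,146),ori(YAW+k)))
robot.grasp(10)
q=[(np.abs(np.array(j)[5]),k) for k in(0,np.pi) if (j:=robot.solve_ik(p,ori(YAW+k))) is not None]
k=min(q)[1]; robot.reach(p,ori(YAW+k)); robot.sleep(.3)
st=robot.state();print(k,st["clock"],st["tool_pos"],st["joints"],st["gripper_width"],st["ft_force"])
c=robot.capture("wrist");cv2.imwrite("pics/w1.png",c["img"]);np.save("w1.npy",c,allow_pickle=True)
print(c["xyz"],c["orientation"],c["fx"])
E
```

```text
0 [-26.1587   7.0162  70.1698   0.     102.8141 -14.7587] [-26.5513  22.0796  91.111    0.      66.8094 -15.1513]
3.141592653589793 [-26.1587   7.0162  70.1698   0.     102.8141 165.2413] [-26.5513  22.0796  91.111    0.      66.8094 164.8487]
0 4.025 [ 0.4921 -0.1188  0.4398] [-26.2109   7.0322  70.1777  -0.0029 102.8142 -14.7586] 0.0007554529138076808 [ 0.7857  0.3615 -0.0954]
[ 0.5078 -0.041   0.5863] [163.7153  -0.0826 -11.4894] 312.3577644899586<sys>:0: UserWarning: Gimbal lock detected. Setting third angle to zero since it is not possible to uniquely determine all angles.
```

View pics/w1.png

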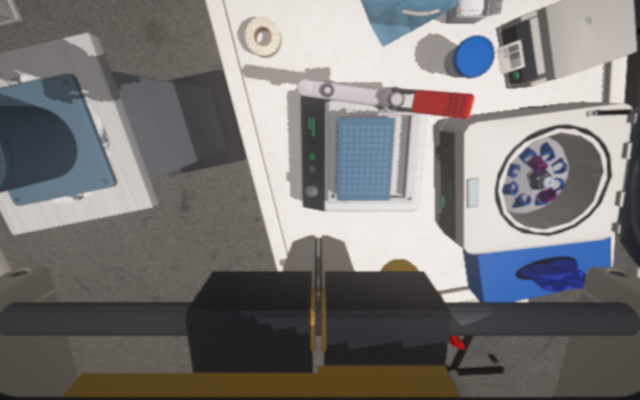

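The close view shows the mat at (336..394, 115..201), the hub at (397,98), the arm tip at (304,88), the fence strip at about x=408..418 and the front-left panel corner at (303,96).

```bash
python3 - <<'E'
from h import *
c=np.load("w1.npy",allow_pickle=True).item()
r=mat(c,(325,105,402,207));print(r)
ce,ex,ey=S()
loc=lambda p:(np.array([(p[:2]-ce)@ex,(p[:2]-ce)@ey])*1e3)
print("block",loc(np.array(r[0])))
for n,u,z in(("hub",(397,98),.17),("tip",(304,88),.143),("foot",(327,90),.15),("levend",(472,104),.221),("panFR",(304,209),.06),("platBL",(420,112),.074),("platBR",(417,209),.074)):
    p=onz(c,*u,z);print(n,p,loc(p))
E
python3 -c "
import cv2;a=cv2.imread('pics/w1.png')[70:225,285:485]
cv2.imwrite('pics/w1z.png',cv2.resize(a,None,fx=4,fy=3.8,interpolation=cv2.INTER_CUBIC))"
```

```text
((0.5621554851531982, -0.12712222337722778), (0.12296322733163834, 0.0825202539563179), 78.66180419921875)
block [-9.66    5.1814]
hub [ 0.6093 -0.0476  0.17  ] [20.883  92.4305]
tip [ 0.4956 -0.0106  0.143 ] [-97.9093 106.2147]
foot [ 0.525  -0.0196  0.15  ] [-67.327  103.2523]
levend [ 0.6783 -0.0699  0.221 ] [92.8749 84.2664]
panFR [ 0.4507 -0.2022  0.06  ] [-104.118   -90.4659]
platBL [ 0.6656 -0.0773  0.074 ] [81.9131 74.4822]
platBR [ 0.643  -0.2368  0.074 ] [ 91.2302 -86.3547]
```

View pics/w1z.png

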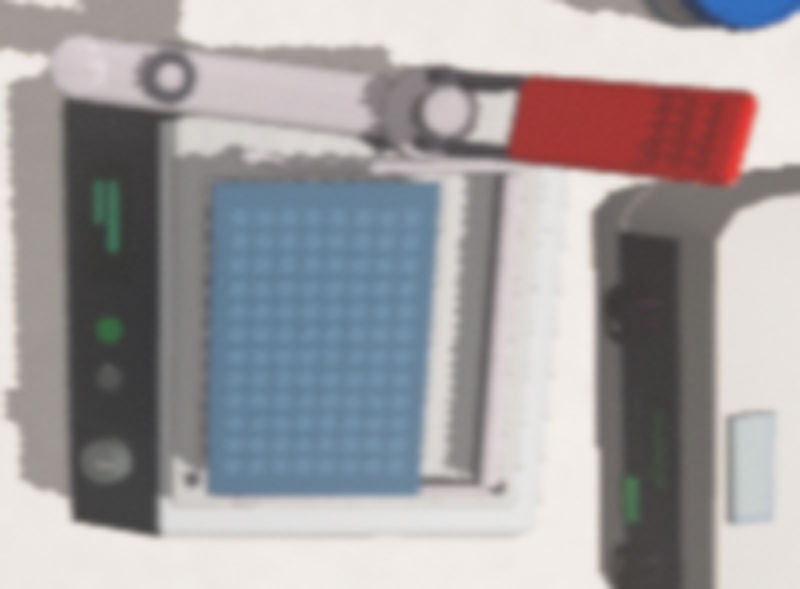

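```bash
sed -i 's/^YAW=.*/YAW=np.radians(-11.4); POST=np.array([.6086,-.0494])/' h.py
cat >> h.py <<'E'
def fs(): s=robot.state(); return s["ft_force"],s["tool_pos"],s["clock"]
def push(p0,p1,step,lim,o,feed=.03,f0=None):
    """step from p0 to p1, stop when |force change| along the way exceeds lim"""
    f0=fs()[0] if f0 is None else f0
    u=(p1-p0)/np.linalg.norm(p1-p0); n=int(np.ceil(np.linalg.norm(p1-p0)/step))
    for i in range(1,n+1):
        p=p0+(p1-p0)*i/n; robot.servo_line(p,feed,o); f=-(fs()[0]-f0)@u
        if f>lim: break
    print("push end",i,n,p,"f",f,*fs()); return p
E
python3 -W ignore - <<'E'
from h import *
o=ori(YAW)
robot.reach(W(-103,0,160),o); robot.servo_line(W(-103,0,101),.08,o); robot.sleep(.2)
f0=fs()[0]; print(*fs())
robot.servo_line(W(-52,0,101),.08,o); print(fs())
p=push(W(-52,0,101),W(-32,0,101),.0015,7,o,f0=f0)
ce,ex,ey=S(); print("tcp shaker x",(p[:2]-ce)@ex)
robot.sleep(.4);print(fs())
t=robot.capture("top");print(mat(t,(325,195,385,245)))
cv2.imwrite("pics/t2.png",t["img"])
E
```

```text
[-0.3372 -0.4467 -0.0846] [ 0.471  -0.1115  0.1015] 6.25
(array([ 0.1366, -0.5399, -0.2957]), array([ 0.5207, -0.1214,  0.1008]), 7.0417)
push end 11 14 [ 0.536  -0.1245  0.101 ] f 10.011415552619125 [-10.4635  -0.0173   7.1741] [ 0.5334 -0.1241  0.101 ] 9.7917
tcp shaker x -0.03628571428571424
(array([-10.3802,   0.1584,   7.0645]), array([ 0.5334, -0.1241,  0.101 ]), 10.1917)
((0.5429565906524658, -0.15016552805900574), (0.188028022646904, 0.16830573976039886), 78.4967041015625)
```

The push ended on a firm stop at tool x of about -39 mm, where about -40 was predicted for fully home. I'll back off and check the block from the wrist camera, then set up the swing.

```bash
cat >> h.py <<'E'
def sw(q,off,z=147,R=111):
    a=YAW-np.pi/2-q; d=np.array([np.cos(a),np.sin(a)]); n=np.array([d[1],-d[0]])
    return np.r_[POST+(R*d+off*n)/1e3,z/1e3],ori(YAW-q)
E
python3 -W ignore - <<'E'
from h import *
o=ori(YAW)
robot.servo_line(W(-75,0,101),.1,o); robot.servo_line(W(-75,0,330),.2,o);robot.servo_line(W(-80,0,440),.2,o); robot.sleep(.2)
c=robot.capture("wrist"); cv2.imwrite("pics/w2.png",c["img"])
cv2.imwrite("pics/w2z.png",cv2.resize(c["img"][70:225,285:485],None,fx=4,fy=3.8,interpolation=cv2.INTER_CUBIC))
r=mat(c,(325,105,415,207)); ce,ex,ey=S(); v=np.array(r[0])-ce; print(r,"block",v@ex,v@ey)
for q in(1.75,1.2,.6,0): print(q,sw(q,28.5)[0],robot.solve_ik(*sw(q,28.5)))
print(fs())
E
```

```text
((0.5908352136611938, -0.1322917938232422), (0.12275061756372452, 0.08246809989213943), 78.60025787353516) block 0.018969863535111504 0.003232223482256936
1.75 [0.516  0.0181 0.147 ] [-10.387   16.0341  99.9087   0.      64.0572 101.2806]
1.2 [ 0.4944 -0.0403  0.147 ] [-17.5683  14.0849 102.6202   0.      63.295   62.5866]
0.6 [ 0.5092 -0.1064  0.147 ] [-24.1007  16.406   99.3812  -0.      64.2128  21.6767]
0 [ 0.5587 -0.1526  0.147 ] [-26.303   22.0071  91.0673   0.      66.9256 -14.903 ]
(array([-0.4172, -0.1003,  0.3755]), array([ 0.4929, -0.1158,  0.4387]), 13.0167)
```

View pics/w2z.png

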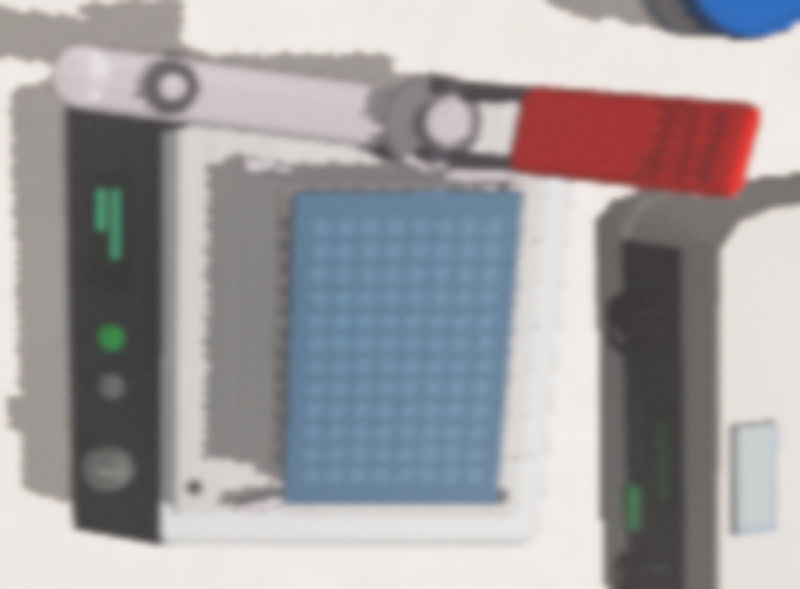

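The mat now overlaps the fence line (right edge at about x=520 to 497 in the crop) and has moved 28.7 mm, so the block is home. The arm and lever haven't moved. Now the swing.

```bash
python3 -W ignore - <<'E'
from h import *
p,o=sw(1.72,46,300); robot.reach(p,o)
robot.servo_line(sw(1.72,46)[0],.15,o); robot.sleep(.2); f0=fs()[0]; print(fs())
robot.servo_line(sw(1.70,32)[0],.06,o); print(fs())
q=1.68
while q>-.12:
    p,o=sw(q,28.5); 
    robot.servo_line(p,.07 if q>.2 else .03,o); f,t,_=fs(); m=np.linalg.norm((f-f0)[:2])
    if m>4 or q<.2: print(round(q,3),"f",f-f0)
    if m>9: break
    q-=.12 if q>.25 else .02
v=t[:2]-POST; print("end q",q,"pos",t,"cmd",p,"clock",fs()[2])
robot.sleep(.4); print(fs())
c=robot.capture("top"); cv2.imwrite("pics/t3z.png",cv2.resize(c["img"][160:280,280:440],None,fx=5,fy=5,interpolation=cv2.INTER_CUBIC))
E
```

```text
(array([-1.406 ,  1.0904, -0.0905]), array([0.5204, 0.0317, 0.1478]), 16.1417)
(array([0.3654, 0.6828, 0.9965]), array([0.5137, 0.0162, 0.1471]), 16.5583)
0.2 f [1.3831 0.5158 0.6338]
0.18 f [ 1.4189 -1.0608  0.2649]
0.16 f [ 1.3693 -0.6301 -0.0918]
0.14 f [ 1.6207 -0.5972  0.4865]
0.12 f [ 1.8379 -2.5038  0.1482]
0.1 f [ 1.6142 -1.8534 -0.7665]
0.08 f [ 1.6197 -1.5785 -0.3789]
0.06 f [ 0.8163 -0.792   0.4387]
0.04 f [ 0.8613 -1.1778  0.1049]
0.02 f [ 1.7179 -0.8272 -0.9642]
-0.0 f [ 1.4085 -0.5686  0.2762]
-0.02 f [0.1974 0.0502 0.6649]
-0.04 f [-3.0073 -0.7369  0.6862]
-0.06 f [-4.9818  0.4148  1.9314]
-0.08 f [-8.2627  0.7669  3.1358]
-0.1 f [-9.8407  0.5534  2.7663]
end q -0.10000000000000032 pos [ 0.5658 -0.1562  0.1458] cmd [ 0.5693 -0.157   0.147 ] clock 25.2583
(array([-10.9623,   0.9645,   2.1516]), array([ 0.5658, -0.1562,  0.1459]), 25.6583)
```

View pics/t3z.png

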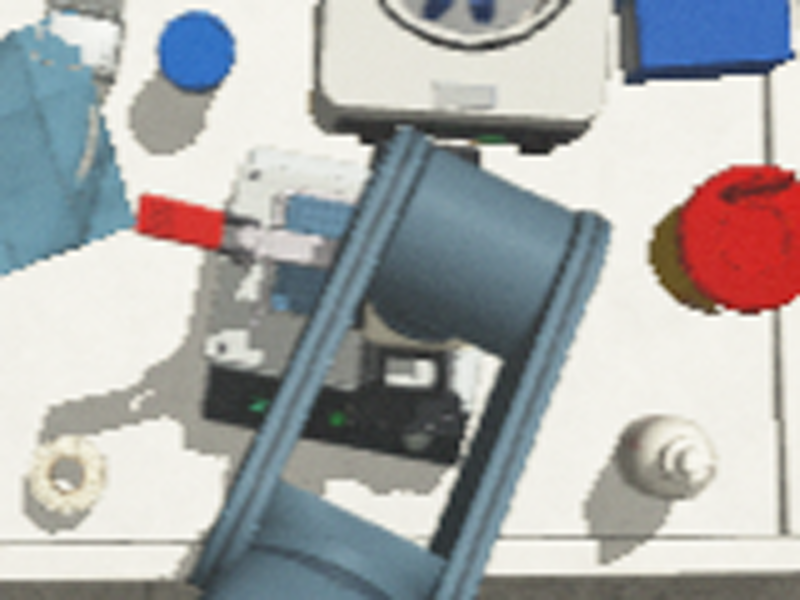

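The arm reached its stop with force rising to 11 N. The top view shows the lever pointing to the shaker's left at (140..225, 195..245), so the arm is closed. Now the lever.

```bash
python3 -W ignore - <<'E'
from h import *
o=ori(YAW)
p,oo=sw(0,55); robot.servo_line(p,.08,oo); p[2]=.3; robot.servo_line(p,.2,oo)
robot.reach(W(20,145,300),o); robot.servo_line(W(20,145,258),.1,o); robot.sleep(.2); f0=fs()[0]; print(fs())
t=robot.capture("top"); 
a=W(20,145,258); b=W(20,145,192); 
robot.servo_line(W(20,145,225),.05,o); print(fs()[0]-f0,fs()[1:])
robot.servo_line(b,.05,o); print(fs()[0]-f0,fs()[1:])
p=push(b,W(20,145,178),.0015,22,o,f0=f0); robot.sleep(.4); print(fs())
robot.servo_line(W(20,145,300),.15,o)
robot.reach(W(-80,60,400),o); robot.sleep(.2)
c=robot.capture("wrist"); cv2.imwrite("pics/w4.png",c["img"]); s=robot.capture("side"); cv2.imwrite("pics/s4.png",s["img"])
print(fs())
E
```

```text
(array([ 0.7838,  0.1284, -0.1119]), array([0.6203, 0.0062, 0.259 ]), 28.7583)
[-1.3008 -0.3303  0.1177] (array([0.6198, 0.0064, 0.2249]), 29.6167)
[-0.6313 -0.3401  1.0557] (array([0.6194, 0.0062, 0.1914]), 30.425)
push end 7 10 [0.6199 0.0065 0.1822] f 22.592985362691934 [-3.9733  2.4631 22.4811] [0.6219 0.0067 0.1869] 32.175
(array([-5.0231,  2.3305, 22.8755]), array([0.6219, 0.0067, 0.1869]), 32.575)
(array([0.1548, 0.085 , 0.3405]), array([ 0.5055, -0.0566,  0.3986]), 34.5083)
```

View pics/w4.png

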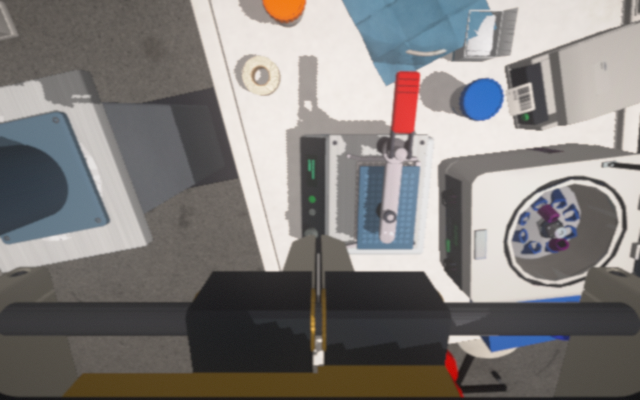

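The wrist view shows the arm straight across the mat, and the red lever from (405,132) to (407,72). I'll triangulate the lever end and the arm tip to check height and angle.

```bash
python3 -W ignore - <<'E'
from h import *
c=robot.capture("wrist");s=robot.capture("side");t=robot.capture("top")
def red(c,box):
    h=cv2.cvtColor(c["img"],cv2.COLOR_BGR2HSV); m=cv2.inRange(h,(0,140,80),(8,255,255))|cv2.inRange(h,(172,140,80),(180,255,255))
    k=np.zeros_like(m);k[box[1]:box[3],box[0]:box[2]]=255;m&=k
    f=max(cv2.findContours(m,0,1)[0],key=cv2.contourArea); return cv2.boxPoints(cv2.minAreaRect(f))
R=[red(c,(380,50,440,150)),red(s,(270,140,345,215)),red(t,(290,185,335,220))]
ends=[]
for b,cc in zip(R,(c,s,t)):
    hub=proj(cc,np.r_[POST,.165]); i=np.argsort(np.linalg.norm(b-hub,axis=1)); ends.append((b[i[:2]].mean(0),b[i[2:]].mean(0)))
print(ends)
for a,b in((0,1),(0,2),(1,2)):
    C=(c,s,t)
    for k in(0,1):
        p,e=tri(C[a],ends[a][k],C[b],ends[b][k]); ce,ex,ey=S(); print("inner" if k==0 else "end",p,"r",(p[:2]-POST)@ey,(p[:2]-POST)@ex,"err",e)
r=mat(c,(350,155,425,255));print(r)
cv2.imwrite("pics/s4z.png",cv2.resize(s["img"][140:240,270:400],None,fx=6,fy=6,interpolation=cv2.INTER_CUBIC))
E
```

```text
[(array([402.5001, 132.5   ], dtype=float32), array([408.0656,  71.2787], dtype=float32)), (array([325.6453, 190.8415], dtype=float32), array([310.0378, 207.8679], dtype=float32)), (array([314.5765, 203.9059], dtype=float32), array([303.5647, 201.4588], dtype=float32))]
inner [ 0.6119 -0.0241  0.1691] r 0.025473051595829018 -0.0017228678116400528 err 0.003413580280414591
end [0.6269 0.0413 0.1709] r 0.0925082934734126 2.261499389807512e-05 err 0.0012741776871282953
inner [ 0.6037 -0.0087  0.2392] r 0.03890449530173388 -0.012882720689581842 err 0.020023275076503
end [0.6257 0.0392 0.1775] r 0.0902203753197182 -0.0007517583786979534 err 0.003379107270637514
inner [ 0.6071 -0.0026  0.2106] r 0.04557855058710888 -0.010677569784591098 err 0.013168466929772311
end [0.6276 0.0383 0.1637] r 0.08973329069414449 0.001287757806531717 err 0.0008339482881104212
((0.5909744501113892, -0.1321633756160736), (0.1222829669713974, 0.08301397413015366), 78.6332778930664)
```

View pics/s4z.png

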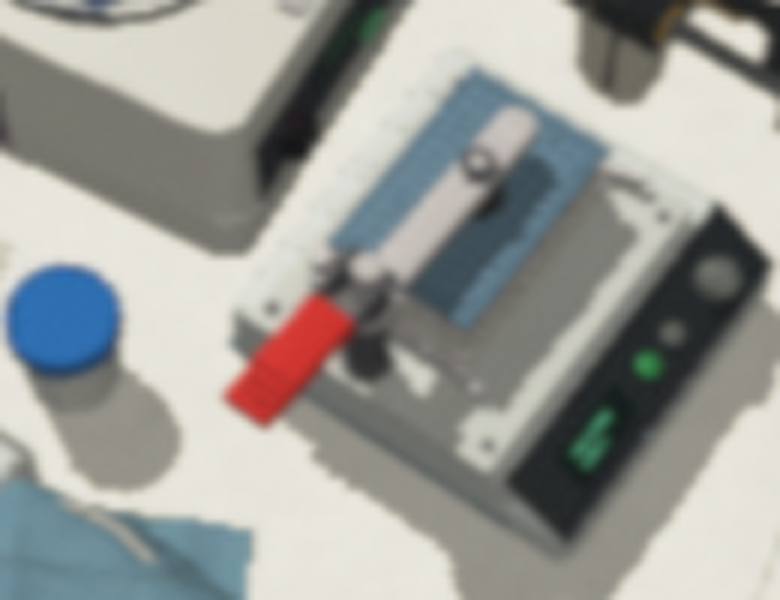

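```bash
python3 -W ignore - <<'E'
from h import *
c=robot.capture("wrist"); ce,ex,ey=S()
h=cv2.cvtColor(c["img"],cv2.COLOR_BGR2HSV); P=[]
for v in list(range(174,206,3))+list(range(226,238,3)):
    u=np.where((h[v,372:410,1]<45)&(h[v,372:410,2]>120))[0]+372
    p=onz(c,u.mean(),v,.143)[:2]-POST; P.append((p@ey,p@ex,len(u)))
P=np.array(P);print(P[::3]); print("arm angle rad",np.polyfit(P[:,0],P[:,1],1)); print(fs())
E
```

```text
[[-0.0299 -0.0023 17.    ]
 [-0.042  -0.0022 16.    ]
 [-0.0543 -0.002  17.    ]
 [-0.0668 -0.0025 17.    ]
 [-0.1071 -0.0034 16.    ]]
arm angle rad [ 0.0289 -0.0009]
(array([ 0.5541, -0.2705,  0.4122]), array([ 0.5052, -0.0569,  0.3996]), 34.7083)
```

```bash
python3 -W ignore -c "
from h import *
robot.finish_job(); print(fs())"
```

```text
the job is handed in; nothing more can be done
the job is handed in; nothing more can be done
```

The block is clamped and the job is handed in. I pushed the block home against the back fence, swung the clamp arm over it to its stop, and pushed the red lever down to its stop. All pushes were with the closed fingers. The robot finished clear of everything, at about 35 s on its clock.

Last checks before handing in:

| Item | What I measured | Limit or target |
|---|---|---|
| Block position | about x = +19 mm in the shaker frame, after moving 28.7 mm; the push ended against a firm stop at about 10 N | above 16.5 mm |
| Block angle | no visible angle to the fence; the shaker's own angle was estimated mainly from the block | within 0.06 rad |
| Clamp arm | about 0.03 rad from closed; stop reached at about 11 N | within 0.08 rad |
| Lever | end at z of about 170 mm, which is level; stop reached at about 22 N | within 0.08 rad of fully down |

- **Arm angle:** the 0.03 rad may be measurement error, or the arm may have opened slightly from about 5 N of sideways force during the lever push.
- **Lever readings:** two of the three camera pairs disagreed on the lever's inner end, by 13 to 20 mm. The outer end agreed well enough in all three.
- **Foot force:** I could not measure the rubber foot's force on the block directly. I infer it from the lever being fully down.
- **Surrounding items:** I did not re-measure them. The pictures show no sign that any moved, and the sideways force readings showed no unexpected contact.

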